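# Open the wide stock cupboard past its safety catch

## Robot

A 6-joint arm with a two-finger parallel gripper is mounted at the origin on the work surface. World frame = base frame: x ahead of the robot, y to its left, z up, the work surface at z = 0. Lengths are in mm, angles in rad, forces in N, time in s.
With the tool pointing down it reaches from about 300 to 775 mm from the base axis. Payload 14.6 kg.
Tool frame: the origin (TCP) lies at the very end of the fingers, on their centre line; the grasp point (between the pads) lies 19 mm behind it; x points along the fingers, y is the direction in which the jaws open and shut, and the axes are right-handed (so a half turn about x gives the same grasp; the last joint's range is limited). The gripper opens to 94 mm and grips with 3 to 60 N. Pads are 16 mm wide; open, the fingers measure 119 mm over their backs; the gripper's body (75 mm by 177 mm) begins 78 mm behind the grasp point.
Start: joints at [-0.067, 0.3, 1.521, -0, 1.321, -0.067], TCP at [549.99, -0.002, 205.446] pointing down, gripper open.
Joint ranges: [-3.03, 3.03], [-0.79, 2.21], [0.23, 2.52], [-1.04, 4.18], [0, 3.07], [-2.55, 2.55]. Speed limits (rad/s): [2.22, 2.22, 2.57, 3.14, 3.14, 3.14].

## Interface

Orientations are given as a unit quaternion [x, y, z, w].
In Python, from cell import bot gives the robot as it stands.
- The arm moves only by the tool drive_tool, never from a script. Its argument "deltas" is a list of rows, each a list of 7 numbers: the opening, from 0 (shut) to 1 (fully open), then the shift along the world's x, y, z in mm, then the turn, a rotation vector about the world's x, y, z in rad. A call has 1 to 20 rows; each row shifts and turns the commanded pose from where the row before left it; what a row does not reach is not made up. A row lasts 1/12 s, in which the tool goes at most 41.7 mm and 7.16 degrees, less where a joint would pass 70% of its speed; a pose out of reach is approached as far as the arm can. A call is refused whole if a number of a shift passes 41.7 or a number of a turn 0.125, either way. A call with a gripper value outside its range is refused whole. The fingers move at their own pace and stop on an object; "grip_force" is the grip in N (left out, the last holds). Time passes only in rows, so rows that do not move let the fingers close. It gives the time, the measured TCP pose, the force and the opening at its end, in the units of the state.
- bot.read_state(): the state, without advancing time (a new reading comes with each control period).
- bot.camera(name): name is "scene" or "side" or "wrist"; returns the picture (480x640x3 uint8, red, green, blue); there is no depth.
- bot.camera_model(name): a dict with "mtx" (3x3 intrinsics, pixels), "R" (3x3) and "t" (3): a world point X has camera coordinates R X + t; the wrist camera has in their place "hand_eye" (4x4, takes a point from camera to tool coordinates, whose origin is the TCP and whose axes are the tool frame's). Camera axes: x right, y down, z forward; pixel columns grow to the right and rows downward; lengths in mm; the calibration is good to about 2 mm. The wrist camera is an equidistant fisheye: a pixel r from the principal point sees the ray r / f radians off the axis. A picture is of the moment at which its call begins: read the wrist's pose just before it. camera_model takes no time and is no camera call.
- bot.finish_job(): hands the job in, once; it reports no verdict.
The state is a dict: "time": time; "joint_pos": joint angles; "joint_vel": joint speeds; "joint_torque": joint torques, N m; "tcp_pos": TCP position; "tcp_rot": TCP orientation; "force": force on the tool from outside, world axes, zero at the start; "wrist_torque": the same for the moment, N m; "gripper_width": finger opening in mm.
Only numpy, scipy, OpenCV 4.12 (cv2) and the standard library are available. Lean on these libraries where they do the work, as an engineer would, in place of code of your own. Each camera call takes 0.05 s, during which the arm holds its last target. There are 200 camera calls.

## Task

Two small steel cupboards on the packing bench each have their door standing ajar, held by a sprung safety catch behind it. Reach down through the gap behind the door of the wider cupboard, push its catch down and, with it pushed down, pull that door wide open, nearly square to the cupboard, and leave it standing open. Leave the narrow cupboard's door as it is.

Things in the scene. Friction and masses are not known exactly. Their poses are not given: they have to be found in the camera images.
- wide_door (a joint): angle (rad) of the wide cupboard's door: 0 shut, 1.57 square to the cupboard. Starts ajar at 0.31 to 0.345; the catch stops it at about 0.36. Grey steel plate 12 mm thick, 240 mm wide, top edge 180 mm above the bench. Opens towards the robot, turning clockwise seen from above; moves lightly (0.5 N at its edge) and stays where it is left
- wide_catch (a joint): how far (m) the catch behind the wide door is pushed down: 0 up, 0.020 at its stop. Sprung: 3 N at first, 7.5 N at the stop; springs back up. 0.014 or more frees the door. Its barb hooks behind a strip under the front of the cupboard's roof and is clear of it once the door stands wider than 0.55 rad; until then it must be kept down
- wide_pad (a point): middle of the top of the catch's flat white plastic pad (56 mm out from the door's inner face, 44 mm wide), 150 mm above the bench with the catch up; 28 mm behind the inner face, 185 mm along the door from the hinge line. Moves with door and catch. x: square from the inner face into the cupboard; y: along the door to the hinge; z up. The gap above, from door to roof edge, is 53 to 63 mm wide
- wide_hinge (a point): on the wide door's upright hinge line, 180 mm above the bench, in the plane of the door's inner face; axes as wide_pad's. The hinge is at the front's left end as the robot sees it. The cupboard: grey steel, fixed, 250 mm wide, 150 deep, 180 high (roof level with the door's top), its front facing the robot to within 0.25 rad, nothing on the roof
- narrow_door (a joint): angle (rad) of the narrow cupboard's door, a bystander: that cupboard is 170 mm wide, otherwise of the same make, standing to the left or right of the wide one; its door is ajar at 0.36 to 0.40

How it is judged (in metres and radians):
On the way:
1. the wide cupboard's catch is pushed down while its door is still ajar (value of joint wide_catch above 0.009 m and value of joint wide_door below 0.45 rad), for 0.05 s.
At the end, for the whole second after the job is handed in: the wide cupboard's door stands still, open by more than 1.05 rad (60 degrees), and its catch has been let go and has sprung back (value of joint wide_door above 1.05 rad and velocity of joint wide_door between -0.05 and 0.05 rad/s and value of joint wide_catch below 0.005 m); the robot touches nothing.
It fails at once if the narrow cupboard's door is pulled open or pushed towards shut by more than 0.12 to 0.16 rad from where it stood (value of joint narrow_door above 0.52 rad or value of joint narrow_door below 0.22 rad).
It also fails if it takes over 40 s, if anything falls off the work surface, if the arm or the gripper's body presses on something with over 40 N, if the wrist force passes 120 N, or if a joint passes its speed limit or range.

## Working session

There is one attempt and no reset: what is moved stays moved. The work goes in short steps, Python scripts to look and compute and a tool call to move; the robot and the scene stay as the last step left them, time stands still between calls to the robot, and variables do not carry over. Pictures are saved under pics/ and viewed, about 8 in all and at most 12, crops included, and the job is handed in when it is done.

Besides the shell and the picture viewer there is one more tool, called after "Emit:" as name(argument=value, ...) on one line, values as JSON. drive_tool: Moves the arm, as the interface text tells. Its arguments: {"type":"object","properties":{"deltas":{"type":"array"},"grip_force":{"type":"number"}},"required":["deltas"]}

```bash
mkdir -p pics && ls && python3 - <<'E'
from cell import bot
import cv2, numpy as np
np.set_printoptions(precision=4,suppress=True)
s=bot.read_state(); print(s)
for n in ("scene","side","wrist"):
    im=bot.camera(n); cv2.imwrite(f"pics/{n}0.png",im[:,:,::-1]); print(n,bot.camera_model(n))
E
```

```text
pics
{'time': 0.0, 'joint_pos': array([-0.0666,  0.3005,  1.5216,  0.    ,  1.3207, -0.0666]), 'joint_vel': array([-0.0015, -0.0002,  0.001 ,  0.0002,  0.0001,  0.    ]), 'joint_torque': array([ -0.0015, -53.1806, -35.2736,   0.0708,   0.0244,  -0.    ]), 'tcp_pos': array([549.7386,   0.0382, 204.8799]), 'tcp_rot': array([ 0.4997,  0.5003, -0.5003,  0.4997]), 'force': array([ 1.1375,  0.1608, -0.4638]), 'wrist_torque': array([ 0.0367, -0.0286, -0.041 ]), 'gripper_width': 93.76127028840074}
scene {'mtx': array([[610.166 ,   0.    , 322.1324],
       [  0.    , 610.166 , 243.2845],
       [  0.    ,   0.    ,   1.    ]]), 'R': array([[-0.8764,  0.4815, -0.006 ],
       [ 0.4475,  0.8099, -0.3793],
       [-0.1777, -0.3351, -0.9253]]), 't': array([ 555.423 , -236.0399, 1248.4896])}
side {'mtx': array([[448.1165,   0.    , 313.4962],
       [  0.    , 448.1165, 237.4622],
       [  0.    ,   0.    ,   1.    ]]), 'R': array([[-0.9188, -0.3945,  0.0128],
       [-0.2791,  0.6265, -0.7278],
       [ 0.2791, -0.6723, -0.6857]]), 't': array([589.0595, 272.3829, 810.6359])}
wrist {'mtx': array([[371.6483,   0.    , 321.6115],
       [  0.    , 371.6483, 240.3025],
       [  0.    ,   0.    ,   1.    ]]), 'hand_eye': array([[  -0.001 ,   -0.2819,    0.9594, -178.1963],
       [   1.    ,    0.0013,    0.0014,   -0.1978],
       [  -0.0016,    0.9594,    0.2819,  -81.4582],
       [   0.    ,    0.    ,    0.    ,    1.    ]])}
```

View pics/scene0.png

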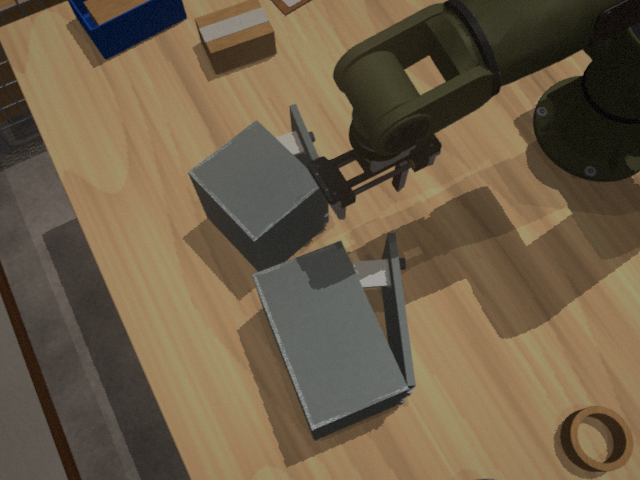

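View pics/side0.png

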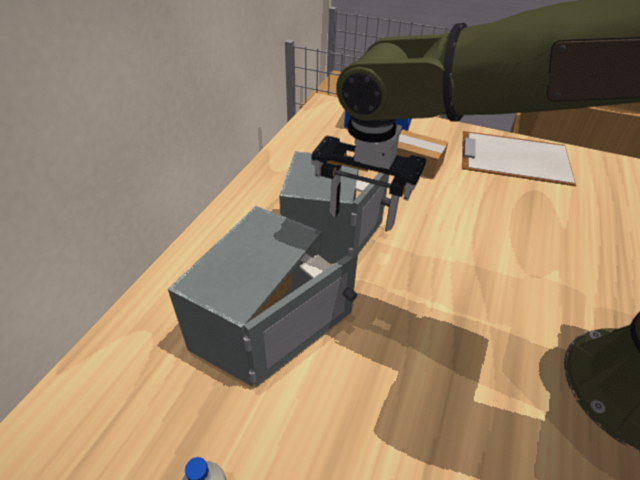

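View pics/wrist0.png

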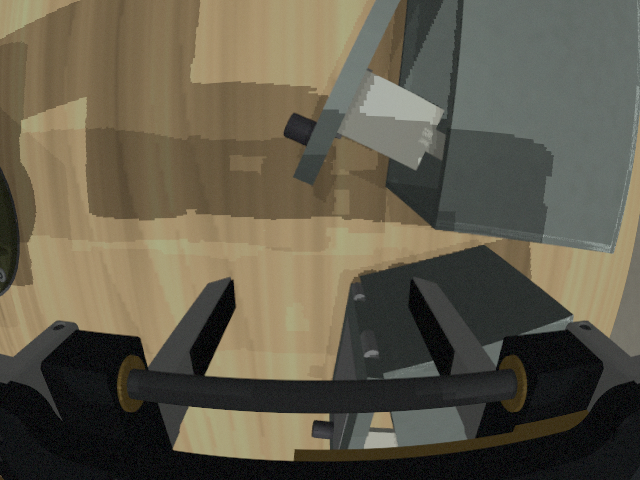

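Scene: the wide cupboard is the lower one, with roof corners at about (255,272), (341,242), (409,389) and (313,432), its door from (409,387) to (392,235), and its pad at about (375,275). Side: the door's free end is at (355,252) and its hinge at (250,330). Wrist: the pad is at about (371,70), (444,108), (420,170) and (338,132), and the door's free-end corners at (295,180) and (316,188). The narrow cupboard is on the right (-y).

```bash
cat > h.py <<'E'
import numpy as np, cv2
from scipy.spatial.transform import Rotation as Ro
from cell import bot
np.set_printoptions(precision=1,suppress=True)
def ray(cam,px,pose=None):
    m=bot.camera_model(cam); K=m["mtx"]
    a=np.array([(px[0]-K[0,2])/K[0,0],(px[1]-K[1,2])/K[1,1]])
    if cam!="wrist":
        R=m["R"]; return -R.T@m["t"], R.T@np.array([a[0],a[1],1.])/np.linalg.norm([*a,1])
    r=np.linalg.norm(a); d=np.array([*(a/r*np.sin(r)),np.cos(r)]); H=m["hand_eye"]
    p,q=pose; W=Ro.from_quat(q).as_matrix()
    return W@H[:3,3]+p, W@(H[:3,:3]@d)
def plane(r,z): o,d=r; return o+d*(z-o[2])/d[2]
def tri(*rs):
    A=sum(np.eye(3)-np.outer(d,d) for o,d in rs); b=sum((np.eye(3)-np.outer(d,d))@o for o,d in rs)
    x=np.linalg.solve(A,b); return x,[float(np.linalg.norm(np.cross(x-o,d))) for o,d in rs]
E
python3 - <<'E'
from h import *
P=(np.array([549.74,.04,204.88]),[.4997,.5003,-.5003,.4997])
S=lambda p:ray("scene",p); D=lambda p:ray("side",p); W=lambda p:ray("wrist",p,P)
print("roof z180"); 
for p in [(255,272),(341,242),(409,389),(313,432)]: print(p,plane(S(p),180))
print("tri backright",tri(S((255,272)),D((258,208))) , "backleft",tri(S((313,432)),D((170,292))))
print("door free end outer", plane(S((396,234)),180),plane(D((355,252)),180),plane(W((295,180)),180), "inner",plane(S((388,236)),180),plane(W((316,188)),180))
print("tri free",tri(S((396,234)),W((295,180))), tri(S((388,236)),W((316,188))))
for p in [(371,70),(444,108),(420,170),(338,132)]: print("pad",plane(W(p),150))
for p in [(445,110),(437,228)]: print("roof front wrist",plane(W(p),180))
# crops
a=cv2.imread("pics/scene0.png")[220:440,245:425]; b=cv2.imread("pics/side0.png")[195:345,160:365]
a=cv2.convertScaleAbs(cv2.resize(a,None,fx=2.2,fy=2.2),alpha=1.5);b=cv2.convertScaleAbs(cv2.resize(b,None,fx=1.9,fy=1.9),alpha=1.5)
o=np.zeros((max(a.shape[0],b.shape[0]),a.shape[1]+b.shape[1],3),np.uint8);o[:a.shape[0],:a.shape[1]]=a;o[:b.shape[0],a.shape[1]:]=b
cv2.imwrite("pics/crop.png",o);print(o.shape)
E
```

```text
roof z180
(255, 272) [757.5  12.  180. ]
(341, 242) [616.5  32.6 180. ]
(409, 389) [643.3 278.1 180. ]
(313, 432) [792.  263.8 180. ]
tri backright (array([758.1,  11.2, 174.8]), [1.3391725051666354, 1.339172505166651]) backleft (array([790.6, 261.4, 171.4]), [2.019392821667347, 2.019392821667494])
door free end outer [533.5  62.8 180. ] [539.   55.9 180. ] [535.1  56.3 180. ] inner [546.4  59.6 180. ] [546.7  51.8 180. ]
tri free (array([532.7,  57.7, 171.5]), [3.0382016803454324, 3.038201680345384]) (array([544.8,  53.2, 169.3]), [3.383178674047121, 3.3831786740471252])
pad [580.2 122.8 150. ]
pad [627.7 101.1 150. ]
pad [612.8  60.1 150. ]
pad [559.8  82.9 150. ]
roof front wrist [618.3  97.5 180. ]
roof front wrist [617.1  29.4 180. ]
(484, 786, 3)
```

View pics/crop.png

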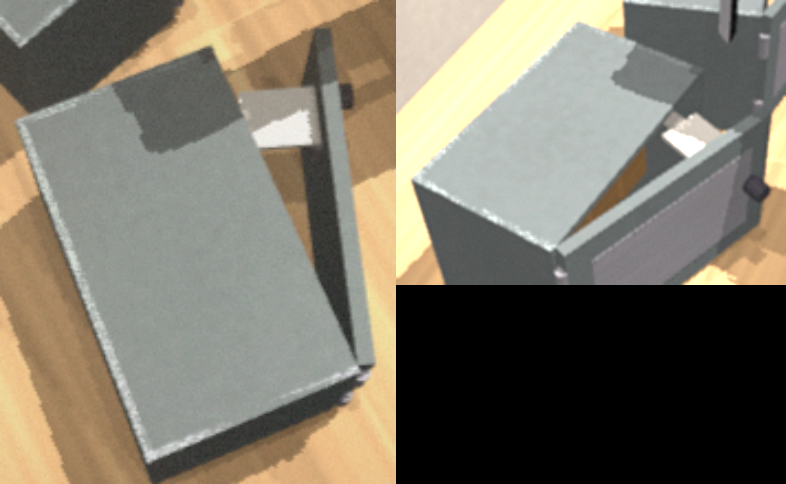

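The measurements agree: roof 247 x 149 mm, door length about 240 mm, door angle about 0.32 rad. The pad centre comes out at (594,94) from the scene view and (595,92) from the wrist. I'll close the fingers, turn the jaw axis along the door and go above the pad, a little nearer the door.

Emit:
drive_tool(deltas=[[0, 4, 9.5, 0, 0, 0, 0.115], [0, 4, 9.5, 0, 0, 0, 0.115], [0, 4, 9.5, 0, 0, 0, 0.115], [0, 4, 9.5, 0, 0, 0, 0.115], [0, 4, 9.5, 0, 0, 0, 0.115], [0, 4, 9.5, 0, 0, 0, 0.115], [0, 4, 9.5, 0, 0, 0, 0.115], [0, 4, 9.5, 0, 0, 0, 0.115], [0, 4, 9.5, 0, 0, 0, 0.115], [0, 5, 9, 0, 0, 0, 0.115], [0, 0, 0, 0, 0, 0, 0], [0, 0, 0, 0, 0, 0, 0]])

```text
time: 1.15
tcp_pos: [590.8, 94.6, 205.1]
tcp_rot: [0.149, 0.692, -0.149, 0.691]
force: [-0.5, -0.4, -0.2]
gripper_width: 17.4
```

```bash
python3 - <<'E'
from h import *
s=bot.read_state(); print(s["time"],s["tcp_pos"],Ro.from_quat(s["tcp_rot"]).as_matrix(),s["force"],s["gripper_width"])
np.savez("w1.npz",p=s["tcp_pos"],q=s["tcp_rot"])
a=bot.camera("wrist")[:,:,::-1]; b=bot.camera("scene")[:,:,::-1]
cv2.imwrite("pics/w1.png",cv2.convertScaleAbs(a,alpha=1.4)); cv2.imwrite("pics/s1.png",cv2.convertScaleAbs(cv2.resize(b[200:440,240:440],None,fx=2.5,fy=2.5),alpha=1.5))
E
```

```text
1.15 [590.8  94.6 205.1] [[-0.   0.4  0.9]
 [-0.   0.9 -0.4]
 [-1.  -0.  -0. ]] [-0.5 -0.4 -0.2] 17.40215857776732
```

View pics/w1.png

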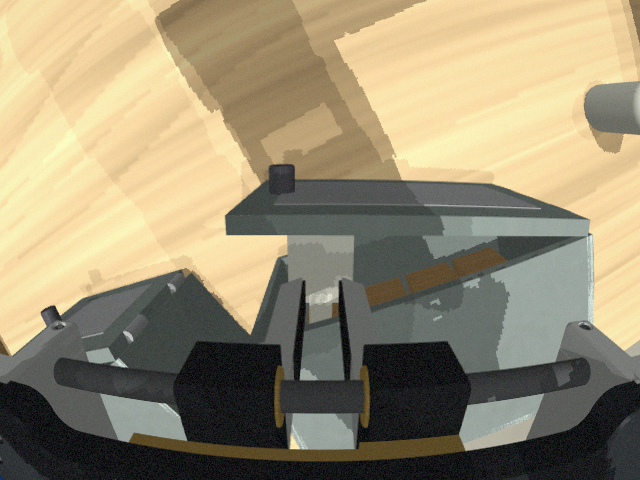

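View pics/s1.png

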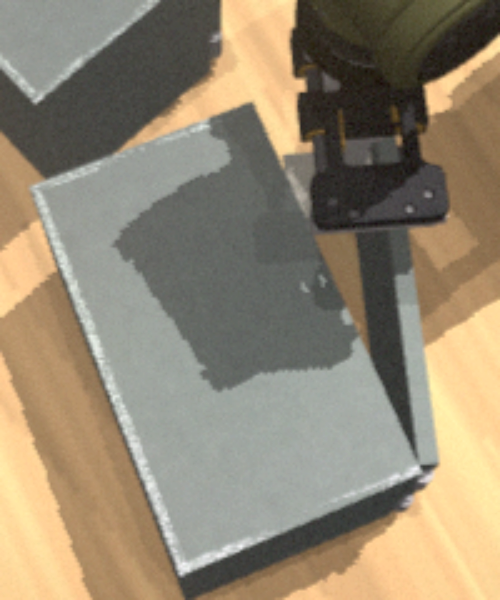

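The wrist view shows the door's inner top edge level at row 235, from (228,235) to (588,234), so the jaw axis lies along the door. The fingers are centred over the pad, columns 288 to 355. Next I'll check the offset to the door, the heights, and the pad's edges from both wrist views.

```bash
python3 - <<'E'
from h import *
s=np.load("w1.npz"); P1=(s["p"],s["q"]); P0=(np.array([549.74,.04,204.88]),[.4997,.5003,-.5003,.4997])
f=plane(ray("wrist",(228,235),P1),180); h=plane(ray("wrist",(588,234),P1),180)
u=(f-h)/np.linalg.norm(f-h); n=np.array([-u[1],u[0],0]); d=P1[0]-h
print(f,h,np.linalg.norm(f-h),"ang",np.arctan2(-u[0],-u[1])); print("tcp along",d@u,"off",d@n)
print("free tri",tri(ray("wrist",(228,235),P1),ray("wrist",(316,188),P0)))
for p in [(288,240),(354,240)]: q=plane(ray("wrist",p,P1),150)-h; print("pad side along",q@u,q@n)
for z in (140,150,160):
  print(z,[np.round([(plane(ray("wrist",p,P0),z)-h)@u,(plane(ray("wrist",p,P0),z)-h)@n],1) for p in [(371,70),(444,108),(420,170),(338,132)]],[np.round((plane(ray("wrist",p,P1),z)-h)@u,1) for p in [(288,240),(354,240)]])
E
```

```text
[545.1  54.8 180. ] [641.3 272.3 180. ] 237.7350178148475 ang 0.4163672960328083
tcp along 182.90420225535829 off 25.756771410790343
free tri (array([546.1,  51.3, 170.8]), [0.44749344442658945, 0.4474934444265352])
pad side along 205.56247617424853 11.98888787898997
pad side along 162.27912379628233 12.228679203828053
140 [array([159.2,   4.1]), array([159.8,  58.6]), array([205.2,  61.6]), array([205.8,   1.6])] [np.float64(206.5), np.float64(161.4)]
150 [array([161.3,   3.6]), array([161.9,  55.9]), array([205.5,  58.8]), array([206. ,   1.2])] [np.float64(205.6), np.float64(162.3)]
160 [array([163.5,   3.2]), array([164.1,  53.2]), array([205.7,  56. ]), array([206.3,   0.8])] [np.float64(204.6), np.float64(163.2)]
```

Emit:
drive_tool(deltas=[[0, 0, 0, 0, 0, 0, 0], [0, 0, 0, 0, 0, 0, 0], [0, 0, 0, 0, 0, 0, 0]])

```text
time: 1.5
tcp_pos: [590.9, 94.2, 205.6]
tcp_rot: [0.148, 0.691, -0.148, 0.691]
force: [-1.3, 1.0, -0.3]
gripper_width: 0.4
```

Emit:
drive_tool(deltas=[[0, 0, 0, -12, 0, 0, 0], [0, 0, 0, -12, 0, 0, 0], [0, 0, 0, -12, 0, 0, 0], [0, 0, 0, -12, 0, 0, 0], [0, 0, 0, -6, 0, 0, 0], [0, 0, 0, -6, 0, 0, 0], [0, 0, 0, 0, 0, 0, 0]])

```text
time: 2.08
tcp_pos: [590.8, 94.3, 144.4]
tcp_rot: [0.147, 0.692, -0.148, 0.691]
force: [-1.9, -2.5, 4.3]
gripper_width: 0.7
```

The 4.3 N measured at 5.6 mm down matches the catch spring (4.26 N expected).

Emit:
drive_tool(deltas=[[0, 0, 0, -4, 0, 0, 0], [0, 0, 0, -4, 0, 0, 0], [0, 0, 0, -4, 0, 0, 0], [0, 0, 0, 0, 0, 0, 0], [0, 0, 0, 0, 0, 0, 0]])

```text
time: 2.5
tcp_pos: [591.2, 94.3, 133.8]
tcp_rot: [0.148, 0.691, -0.148, 0.692]
force: [-2.2, -3.6, 5.9]
gripper_width: 0.2
```

```bash
python3 - <<'E'
from h import *
s=bot.read_state(); p=s["tcp_pos"]; print(s["time"],p,s["force"])
H=np.array([643,273.]); F=.109
def at(th,a,o):
    t=F+th; u=np.array([-np.sin(t),-np.cos(t)]); n=np.array([np.cos(t),-np.sin(t)]); return H+a*u+o*n
prev=p[:2]; 
for th in np.arange(.31,1.5,.06):
    q=at(th,184,9); print(round(th,2),q,q-prev); prev=q
E
```

```text
2.5 [591.2  94.3 133.8] [-2.2 -3.6  5.9]
0.31 [576.4 101.3] [-14.9   6.9]
0.37 [566.2 105.6] [-10.2   4.3]
0.43 [556.3 110.5] [-9.9  4.9]
0.49 [546.7 116. ] [-9.6  5.5]
0.55 [537.4 122. ] [-9.2  6.1]
0.61 [528.6 128.6] [-8.9  6.6]
0.67 [520.1 135.7] [-8.5  7.1]
0.73 [512.1 143.4] [-8.   7.6]
0.79 [504.6 151.4] [-7.5  8.1]
0.85 [497.5 160. ] [-7.   8.5]
0.91 [491.  168.9] [-6.5  8.9]
0.97 [485.1 178.2] [-6.   9.3]
1.03 [479.7 187.8] [-5.4  9.6]
1.09 [474.8 197.8] [-4.8  9.9]
1.15 [470.6 208. ] [-4.2 10.2]
1.21 [467.  218.4] [-3.6 10.5]
1.27 [464.1 229.1] [-3.  10.6]
1.33 [461.8 239.9] [-2.3 10.8]
1.39 [460.1 250.8] [-1.7 10.9]
1.45 [459.1 261.8] [-1. 11.]
```

The catch is down 16 mm. I'll press slightly more, then pull the door along its arc while holding it down.

Emit:
drive_tool(deltas=[[0, 0, 0, -1.5, 0, 0, 0], [0, -5, 2.3, 0, 0, 0, 0], [0, -5, 2.3, 0, 0, 0, 0], [0, -5, 2.3, 0, 0, 0, 0], [0, -5, 2.1, 0, 0, 0, -0.03], [0, -5, 2.2, 0, 0, 0, -0.03], [0, -5, 2.4, 0, 0, 0, -0.03], [0, -5, 2.5, 0, 0, 0, -0.03], [0, -4.8, 2.7, 0, 0, 0, -0.03], [0, -4.8, 2.8, 0, 0, 0, -0.03], [0, 0, 0, 0, 0, 0, 0]])

```text
time: 3.42
tcp_pos: [546.1, 116.6, 132.6]
tcp_rot: [0.21, 0.675, -0.21, 0.676]
force: [-2.0, -2.3, 7.0]
gripper_width: 0.3
```

The door is at about 0.49 rad by the tool's position, and it moves freely. I'll continue.

Emit:
drive_tool(deltas=[[0, -4.6, 3, 0, 0, 0, -0.03], [0, -4.6, 3.1, 0, 0, 0, -0.03], [0, -4.5, 3.2, 0, 0, 0, -0.03], [0, -4.4, 3.4, 0, 0, 0, -0.03], [0, -8.5, 7.1, 0, 0, 0, -0.06], [0, -8, 7.6, 0, 0, 0, -0.06], [0, -7.5, 8.1, 0, 0, 0, -0.06], [0, -7, 8.5, 0, 0, 0, -0.06], [0, -6.5, 8.9, 0, 0, 0, -0.06], [0, -6, 9.3, 0, 0, 0, -0.06], [0, -5.4, 9.6, 0, 0, 0, -0.06], [0, -4.8, 9.9, 0, 0, 0, -0.06], [0, -4.2, 10.2, 0, 0, 0, -0.06], [0, -3.6, 10.5, 0, 0, 0, -0.06], [0, -3, 10.6, 0, 0, 0, -0.06], [0, -1.2, 5.4, 0, 0, 0, -0.03], [0, -1, 5.4, 0, 0, 0, -0.03], [0, -0.8, 5.4, 0, 0, 0, -0.03], [0, 0, 0, 0, 0, 0, 0]])

```text
time: 5.0
tcp_pos: [461.1, 246.6, 132.7]
tcp_rot: [0.476, 0.524, -0.474, 0.524]
force: [0.2, 0.3, 6.8]
gripper_width: 0.3
```

```bash
python3 - <<'E'
from h import *
s=bot.read_state(); print(s["time"],s["tcp_pos"],s["force"])
a=bot.camera("side")[:,:,::-1]; cv2.imwrite("pics/d2.png",cv2.convertScaleAbs(a,alpha=1.4))
E
```

```text
5.0 [461.1 246.6 132.7] [0.2 0.3 6.8]
```

View pics/d2.png

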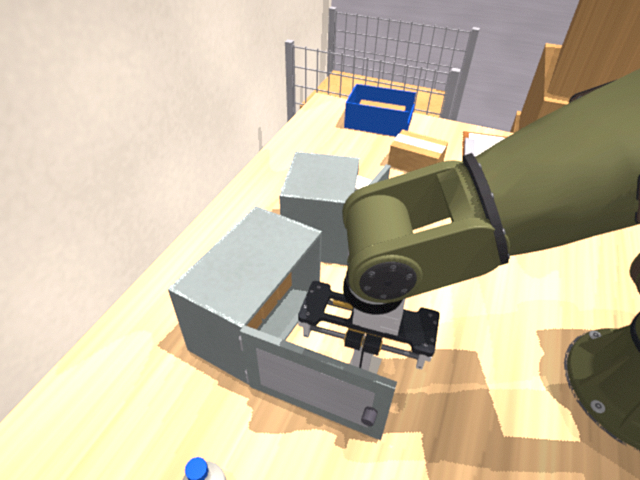

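The side view shows the door standing wide open, hinge at (247,333) and free end at (390,385), with the fingers still behind it. I'll lift straight out and move clear.

Emit:
drive_tool(deltas=[[0, 0, 0, 5, 0, 0, 0], [0, 0, 0, 5, 0, 0, 0], [0, 0, 0, 5, 0, 0, 0], [0, 0, 0, 8, 0, 0, 0], [0, 0, 0, 15, 0, 0, 0], [0, 0, 0, 25, 0, 0, 0], [0, 0, 0, 30, 0, 0, 0], [0, 0, 0, 30, 0, 0, 0], [0, 0, 0, 20, 0, 0, 0], [0, -10, -25, 0, 0, 0, 0], [0, -10, -30, 0, 0, 0, 0], [0, -10, -30, 0, 0, 0, 0], [0, -10, -30, 0, 0, 0, 0], [0, -10, -30, 0, 0, 0, 0], [0, -10, -30, 0, 0, 0, 0], [0, 0, 0, 0, 0, 0, 0], [0, 0, 0, 0, 0, 0, 0], [0, 0, 0, 0, 0, 0, 0]])

```text
time: 6.55
tcp_pos: [400.8, 70.6, 275.1]
tcp_rot: [0.475, 0.524, -0.474, 0.524]
force: [-0.0, -0.4, -0.5]
gripper_width: 0.5
```

```bash
python3 - <<'E'
from h import *
s=bot.read_state(); print(s["time"],s["tcp_pos"],s["force"],abs(s["joint_vel"]).max())
a=bot.camera("scene")[:,:,::-1]; cv2.imwrite("pics/s3.png",cv2.convertScaleAbs(a,alpha=1.4))
E
```

```text
6.55 [400.8  70.6 275.1] [-0.  -0.4 -0.5] 0.02065692765805249
```

View pics/s3.png

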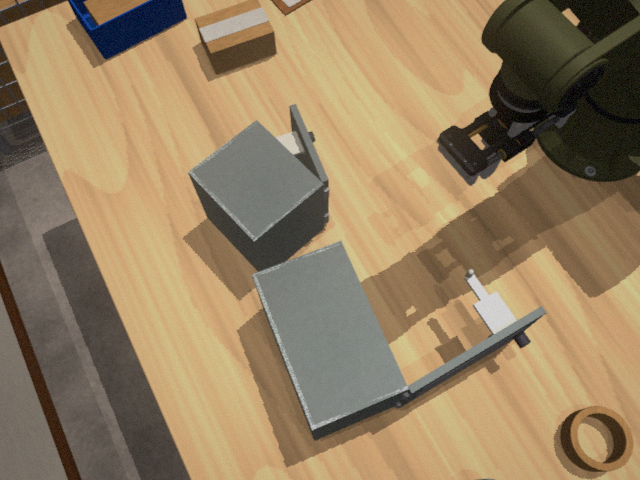

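The scene view shows the wide door open from (410,390) to (540,310), its pad at (495,312), the narrow door unmoved at (293,107) to (322,183), and the arm clear. I'll check the door angle and that it's still, then hand in.

```bash
python3 - <<'E'
from h import *
f=plane(ray("scene",(540,310)),180); h=plane(ray("scene",(410,390)),180); v=f-h
print(f,h,np.linalg.norm(v),"door",np.arctan2(-v[0],-v[1])-.109)
a=bot.camera("scene")[:,:,::-1]; b=cv2.imread("pics/s3.png"); a=cv2.convertScaleAbs(a,alpha=1.4)
print("changed px",int((cv2.absdiff(cv2.blur(a,(5,5)),cv2.blur(b,(5,5))).max(2)>30).sum()))
c=cv2.convertScaleAbs(cv2.imread("pics/scene0.png"),alpha=1.4)
print("narrow door px changed",int((cv2.absdiff(cv2.blur(a,(5,5)),cv2.blur(c,(5,5))).max(2)>60)[100:150,285:305].sum()))
bot.finish_job()
E
```

```text
[409.  273.6 180. ] [642.7 280.  180. ] 233.83954596003503 door 1.434385751019108
changed px 0
narrow door px changed 0
the job is handed in; nothing more can be done
```

I pushed the wide cupboard's catch down with closed fingers through the gap, held it down while pulling the door open along its arc, then lifted out and handed the job in. It used about 7 s of the 40 s, and the job reports no verdict.

- **Catch:** it was about 16–17 mm down before and during the pull. The force at the tool matched the spring at first contact (4.3 N at 5.6 mm) and was about 7 N during the pull, and the door never jammed.
- **Door:** it stands open at about 1.43 rad by the last picture, or about 1.37 rad by where the tool left it. Two scene pictures before hand-in showed no change.
- **Narrow door:** there was no pixel change around its free end against the first picture.
- **Arm:** it is clear of everything, with about 0.5 N residual force.
- **Not measured directly:** that the catch sprang back up after I lifted off. I only know that nothing touches it and the pad shows free in the picture.
- **Small disagreement:** heights triangulated from two views came out 5–10 mm low (171–175 mm against the stated 180). I used the stated heights, and the catch force at contact agreed with them.

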